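Set an ankle splint to a right angle with a try square

TASK

The ankle splint clamped on the setting board leans a little too far forward. Swing the hasp right back off the try square in its keeper, take the square out and press it, stock down along the middle of the foot-plate, into the heel corner until the stock lies flat on the foot-plate and the blade lies flush against the calf plate, so that the calf plate stands at a right angle. Finish holding the square gripped and pressed home against both faces, so that a colleague can tighten the ankle screws; leave the other things on the table where they are.

Things in the scene. Friction and masses are not known exactly. Their poses are not given: they have to be found in the camera images.
- try_square: Steel try square, 0.3 kg: thick stock 140 long, 16 wide, 30 tall (mm); at one end a 6 mm thick, 25 wide blade rises to 90 above the stock's underside. Origin: outer corner, middle of the bottom edge of the stock's blade end; +x along the stock away from the blade, z up the blade's outer edge. Grasp the stock across its 16 mm at x = 75, fingertips 12 mm above its underside.
- keeper: Grey block 174 x 80 mm that keeps the square, fixed. Origin on the table under the square's outer corner, +x along the slot (as the square's x at the start), z up. Slot 18 wide, its floor 14 mm, block top 24 mm above the table; from x = 100 to 162 the block is raised to 42 mm and carries the hasp. The stock's top stands at 44 mm; it lifts out straight up.
- hasp (a joint): Angle of the steel hasp: 0 shut over the stock and a staple (at x = 122 mm of the keeper), grows as it swings up and over to the keeper's -y side (turning about the keeper's +x); upright at 1.57, end stop 2.6. Stiff: stays where it is left. It bars the square until swung past upright; about 2.3 is well clear.
- hasp_pin (a point): Point on the hasp's hinge axis, mid-width of the hasp, fixed on the keeper: x = 122, y = -30 mm, 47 mm above the table. The axis runs along the keeper's x.
- hasp_tab (a point): Grip point on the thumb tab that stands up at the hasp's free end: 18 wide (along the hinge axis), 6 thick, tip 9 mm beyond this point. Shut, the point lies 73 mm from the hinge towards the keeper's +y and 19 mm above it (66 above the table). Gripped from above across the 18 mm, the tab turns between the fingers as the hand follows the arc.
- setting_board: Grey board 250 x 116 mm, fixed, with the white splint clamped on it. Origin on the table under the splint's heel corner; +x towards the toes, z up; reaches from x = -45 to 205 mm, top 16 mm above the table.
- foot_plate: The splint's white flat foot-plate, fixed, 66 mm wide. Origin: the heel corner on its top face (31 mm above the table), mid-width, where the calf plate's front face meets it (also the ankle axis); +x along the plate to the round toe end at 179 mm, z up. Rims 5 mm high on both edges at x = 25 to 105; hinge knobs at the ankle reach y = +-52.
- ankle (a joint): Calf plate angle about the ankle axis: 0 at a right angle to the foot-plate, positive leans forward over it (starts 0.08 to 0.2). Friction hinge, 0.18 Nm: yields to about 2 N at the height of the blade's top, stays where left. The square pressed back pushes it upright; its bottom corner then stops solid at the ankle axis.
- calf_top (a point): Point on the front face of the splint's white upright calf plate (56 mm wide, 5 thick, round-topped, reaching 98 mm above the foot-plate), 90 mm from the ankle axis, in the middle of its width. Its own z runs up along the plate.
- tape_roll: Roll of tape, 103 mm across, 25 tall; bystander. Origin at the centre of its underside.
- gauze_pack: Flat gauze packet 72 x 72 x 8 mm; bystander. Origin at the centre of its underside.
- cream_pot: Round cream pot, 71 mm across, 30 tall; bystander. Origin at the centre of its underside.
- marker_pen: Marker pen, 135 mm long, lying; bystander. Origin at the centre of its underside.

How it is judged:
On the way, in this order (a step that is already met when the one before it is completed fails the run):
1. the hasp is swung back past upright while the square still stands in the keeper (value of joint hasp above 1.7 rad and z of try_square in the frame of keeper below 0.022 m), for 0.1 s.
2. the square is lifted clear of the keeper (z of try_square in the frame of keeper above 0.035 m and contact force between try_square and keeper below 0.1 N and contact force between the fingers and try_square above 1 N), for 0.1 s.
At the end, for the whole second after the job is handed in: For the last second: fingers grip the square (>2 N), it presses both plates (>1 N each), its corner is within 4 mm of the heel corner (15 mm of the middle line), upright within 2 and in line within 4.5 degrees, calf plate within 2 degrees of square, hasp past upright (contact force between try_square and foot_plate above 1 N and contact force between try_square and ankle above 1 N and contact force between the fingers and try_square above 2 N and value of joint ankle between -0.035 and 0.035 rad and x of try_square in the frame of foot_plate below 0.004 m and y of try_square in the frame of foot_plate between -0.015 and 0.015 m and z of try_square in the frame of foot_plate below 0.004 m and angle between the z axis of try_square and the z axis of foot_plate, either way round below 0.035 rad and angle between the x axis of try_square and the x axis of foot_plate, either way round below 0.08 rad and linear speed of try_square below 0.02 m/s and value of joint hasp above 1.57 rad); the arm keeps its last pose, push and grip.
It fails at once if a bystander is shifted more than 25 mm (distance of any of tape_roll, gauze_pack, cream_pot, marker_pen from where it was at the start of the episode above 0.025 m).
It also fails if it takes over 54 s, if anything falls off the work surface, if the arm or the gripper's body presses on something with over 40 N, if the wrist force passes 120 N, or if a joint passes its speed limit or range.

ROBOT

A 7-joint arm with a two-finger parallel gripper is mounted at the origin on a cart in front of the work surface, level with it; the furniture and walls round the work are solid. World frame = base frame: x ahead of the robot, y to its left, z up, the work surface at z = 0. Lengths are in m, angles in rad, forces in N, time in s.
With the tool pointing down it reaches from about 0.35 to 0.9 m from the base axis. Payload 8.1 kg.
Tool frame: the origin (TCP) lies at the very end of the fingers, on their centre line; the grasp point (between the pads) lies 19 mm behind it; z points along the fingers, y is the line along which they close (so a half turn about z gives the same grasp; the last joint's range is limited). The gripper opens to 92 mm and grips with 3 to 60 N. Pads are 19 mm wide; open, the fingers measure 130 mm over their backs; the gripper's body (75 mm by 190 mm) begins 47 mm behind the grasp point.
Start: joints at [1.12, 0.434, 0.025, 1.573, -0.012, 1.134, -0.075], TCP at [0.213, -0.588, 0.227] pointing down, gripper open.
Joint ranges: [-2.62, 2.62], [-0.44, 2.09], [-1.27, 1.32], [0.08, 2.57], [-1.32, 4.46], [0.12, 2], [-2.74, 2.74]. Speed limits (rad/s): [2.22, 2.22, 3.01, 3.01, 3.14, 3.14, 3.14].

INTERFACE

Orientations are given as [roll, pitch, yaw] about the fixed x, y, z axes, in that order (R = Rz(yaw) Ry(pitch) Rx(roll)).
In Python, from station import bot, cams, order gives the robot as it stands. The module is installed in compiled form; this text tells all that it offers.
- The arm moves only by the tool servo_tool, never from a script. Its argument "rows" is a list of rows, each a list of 3 entries, a list of its own where there are three numbers: the shift along the world's x, y, z in mm, then the turn, a rotation vector about the world's x, y, z in rad, then the closure, from -1 (fully open) to 1 (shut). In form: [[[dx, dy, dz], [rx, ry, rz], fingers], ...]. A call has 1 to 5 rows; each row shifts and turns the commanded pose from where the row before left it; what a row does not reach is not made up. A row lasts 1/8 s, in which the tool goes at most 62.5 mm and 10.7 degrees, less where a joint would pass 70% of its speed; a pose out of reach is approached as far as the arm can. A call with a gripper value outside its range is refused whole. The fingers move at their own pace and stop on an object; "newtons" is the grip in N (left out, the last holds). Time passes only in rows, so rows that do not move let the fingers close. It gives the time, the measured TCP pose, the force, the opening and the grip force at its end, in the units of the state.
- bot.get_obs(): the state, without advancing time (a new reading comes with each control period).
- cams.camera(name): name is "side" or "top"; returns the picture (400x640x3 uint8, red, green, blue); there is no depth.
- cams.calibration(name): a dict with "fx", "fy", "cx", "cy" (pixels), "R" (3x3) and "t" (3): a world point X has camera coordinates R X + t. Camera axes: x right, y down, z forward; pixel columns grow to the right and rows downward; lengths in m; the calibration is good to about 2 mm. A picture is of the moment at which its call begins. calibration takes no time and is no camera call.
- order.finish_job(): hands the job in; it is judged then, once.
The state is a dict: "time_s": time; "qpos": joint angles; "joint_vel": joint speeds; "tau": joint torques, N m; "tcp_pos": TCP position; "eef_rot": TCP orientation; "wrist_force": force on the tool from outside, world axes, zero at the start; "wrist_torque": the same for the moment, N m; "finger_gap": finger opening in m; "grip_force": force on a finger pad.
Only numpy, scipy, OpenCV 4.12 (cv2) and the standard library are available. Lean on these libraries where they do the work, as an engineer would, in place of code of your own. Each camera call takes 0.05 s, during which the arm holds its last target. There are 200 camera calls.

## Working session

There is one attempt and no reset: what is moved stays moved. The work goes in short steps, Python scripts to look and compute and a tool call to move; the robot and the scene stay as the last step left them, time stands still between calls to the robot, and variables do not carry over. Pictures are saved under pics/ and viewed, at most 10 in all, crops included, and the job is handed in when it is done.

Besides the shell and the picture viewer there is one more tool, called after "Call:" as name(argument=value, ...), one argument or row to a line, values as JSON. servo_tool: Moves the arm, as the interface text tells. Its arguments: {"type":"object","properties":{"rows":{"type":"array"},"newtons":{"type":"number"}},"required":["rows"]}

```bash
mkdir -p pics; python3 - <<'E'
from station import bot,cams
import cv2,numpy as np
for n in("top","side"):
    im=cams.camera(n); cv2.imwrite(f"pics/{n}0.png",im[:,:,::-1]); c=cams.calibration(n)
    print(n,c["fx"],c["cx"],c["cy"],np.round(c["R"],3).tolist(),np.round(c["t"],3).tolist())
print(bot.get_obs())
E
```

```text
top 454.7241009050393 322.69480622831435 199.7131200901097 [[0.003, -1.0, -0.012], [-0.998, -0.003, -0.066], [0.066, 0.012, -0.998]] [-0.049, 0.481, 1.431]
side 409.2819061304473 322.66757258389214 191.7898431552195 [[0.991, -0.13, -0.003], [-0.071, -0.522, -0.85], [0.109, 0.843, -0.527]] [-0.505, 0.105, 1.569]
{'time_s': 0.1, 'qpos': array([ 1.12038407,  0.43516486,  0.02497172,  1.57405795, -0.01161401,
        1.13397071, -0.07511483]), 'joint_vel': array([-0.00085237, -0.00098575,  0.00015813, -0.00326632, -0.00051289,
       -0.00126116, -0.00074105]), 'tau': array([ 3.34670294e-03, -6.69121885e+01,  9.88073386e-01, -3.15146434e+01,
       -6.04540645e-02,  3.73093807e-02,  1.00184930e-04]), 'tcp_pos': array([ 0.21281668, -0.58714186,  0.22599618]), 'eef_rot': array([-3.14014179e+00,  1.19151943e-04,  3.47723314e-01]), 'wrist_force': array([-0.59412424, -0.53608926,  0.6306273 ]), 'wrist_torque': array([-0.01202354, -0.01967452, -0.00215287]), 'grip_force': 0.0, 'finger_gap': 0.091975344050299}
```

View pics/top0.png

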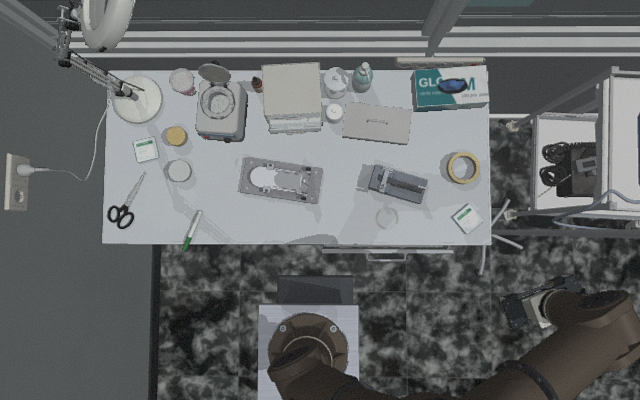

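View pics/side0.png

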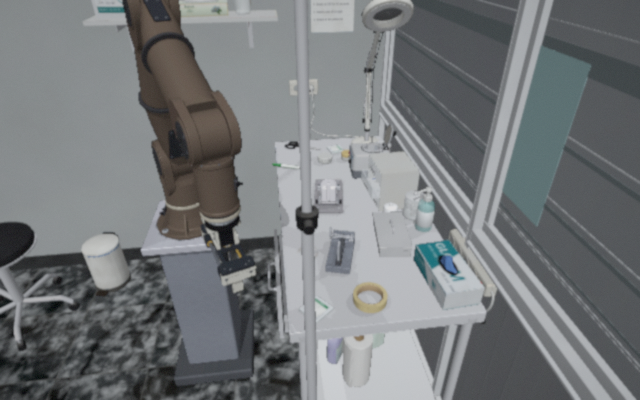

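Top: the setting board is at about (280,180) and the keeper at about (397,184). In the side view they are at (328,194) and (341,250). I'll zoom in on both.

```bash
python3 - <<'E'
import cv2,numpy as np
t=cv2.imread("pics/top0.png");s=cv2.imread("pics/side0.png")
f=lambda a,k:cv2.resize(a,None,fx=k,fy=k,interpolation=cv2.INTER_CUBIC)
a=f(t[150:212,230:330],8)
b=f(t[155:215,345:445],8)
cv2.imwrite("pics/tc.png",np.vstack([a,b])[:,:][:600*2])
o=np.vstack([a,b]);print(o.shape)
cv2.imwrite("pics/tc.png",cv2.resize(o,None,fx=.61,fy=.61))
cv2.imwrite("pics/ta.png",a);cv2.imwrite("pics/tb.png",b)
cv2.imwrite("pics/sc.png",np.hstack([f(s[170:220,305:355],8),f(s[225:275,315:365],8)]))
E
```

```text
(976, 800, 3)
```

View pics/ta.png

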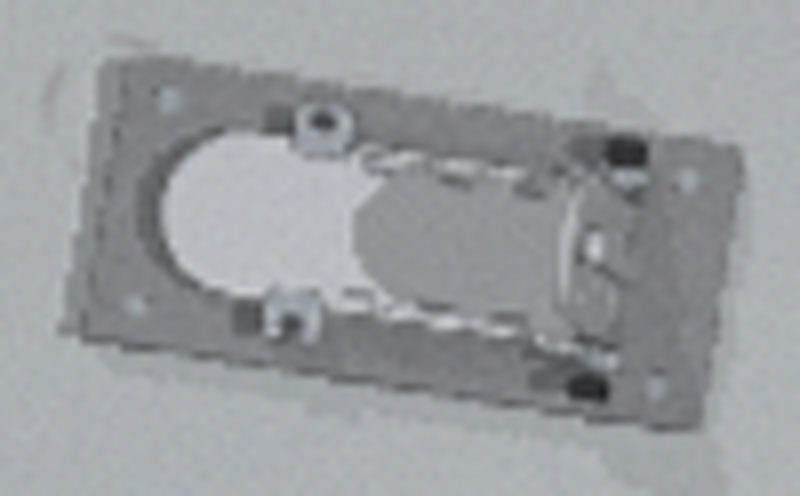

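View pics/tb.png

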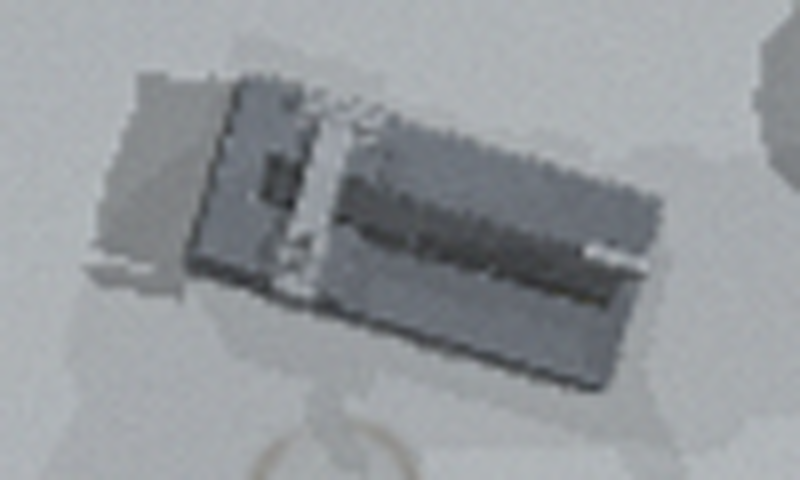

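View pics/sc.png

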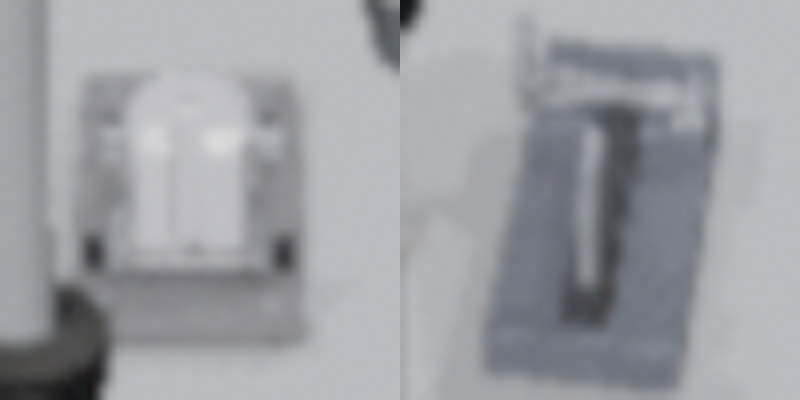

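The foot-plate toe points image-left (+y) and the heel and calf plate are on the right. The keeper's +x also points left, with its blade at crop (585–650, 250–268). The hasp tab is on the robot side at about (300,285), so the hasp must swing away from the robot.

```bash
cat > h.py <<'E'
from station import bot,cams
import numpy as np
def ray(n,u,v,z):
    c=cams.calibration(n);R=np.array(c["R"]);t=np.array(c["t"])
    C=-R.T@t; d=R.T@np.array([(u-c["cx"])/c["fx"],(v-c["cy"])/c["fy"],1]); return C+d*(z-C[2])/d[2]
def proj(n,X):
    c=cams.calibration(n);p=np.array(c["R"])@X+np.array(c["t"]); return np.array([c["fx"]*p[0]/p[2]+c["cx"],c["fy"]*p[1]/p[2]+c["cy"]])
def crop(p,o): return (p[0]+.5)/8-.5+o[0],(p[1]+.5)/8-.5+o[1]
def fit(L,W):  # local->world 2D rigid
    L=np.array(L,float);W=np.array(W)[:,:2];l=L.mean(0);w=W.mean(0);a,b=L-l,W-w
    th=np.arctan2((a[:,0]*b[:,1]-a[:,1]*b[:,0]).sum(),(a*b).sum()); R=np.array([[np.cos(th),-np.sin(th)],[np.sin(th),np.cos(th)]])
    o=w-R@l; return th,o,R,(W-(L@R.T+o))
E
python3 - <<'E'
from h import *
np.set_printoptions(precision=4,suppress=True)
def go(name,pts,off):
    L=[p[0] for p in pts];W=[ray("top",*crop(p[1],off),p[2]) for p in pts]
    th,o,R,r=fit(L,W);print(name,"yaw",th,"org",o);print(r*1000)
    return o,R
b=[((.205,-.058),(108,58),.016),((-.045,-.058),(745,147),.016),((-.045,.058),(697,425),.016),((.205,.058),(75,335),.016)]
o,R=go("board",b,(230,150))
# toe tip, knobs
print("toe",(R.T@(ray("top",*crop((160,212),(230,150)),.031)[:2]-o)))
for p in((627,150),(587,388)):print("knob",R.T@(ray("top",*crop(p,(230,150)),.031)[:2]-o))
# calf top from top view: project
for a in(0,.08,.14,.2):
    q=np.r_[o+R@np.array([.09*np.sin(a),0]),.031+.09*np.cos(a)];print(a,(proj("top",q)-(230,150))*8, proj("side",q))
k=[((-.012,-.04),(660,195),.024),((-.012,.04),(600,378),.024),((.162,-.04),(240,75),.042),((.162,.04),(192,262),.042),((0,0),(650,268),.104),((.025,0),(587,250),.104)]
o,R=go("keeper",k,(345,155))
P=lambda x,y,z:np.r_[o+R@np.array([x,y]),z]
for nm,q in dict(tab=P(.122,.043,.066),tabtip=P(.122,.043,.075),pin=P(.122,-.03,.047),grasp=P(.075,0,.026),blade=P(0,0,.104)).items():
    print(nm,q,"top crop",(proj("top",q)-(345,155))*8,"side crop",(proj("side",q)-(315,225))*8+(400,0))
E
```

```text
board yaw 1.4321007425848657 org [0.5338 0.0094]
[[-1.3298  4.3968]
 [-2.2175 -3.4649]
 [ 1.4176 -0.8132]
 [ 2.1297 -0.1188]]
toe [0.1762 0.0037]
knob [-0.0032 -0.0466]
knob [-0.0012  0.049 ]
0 [586.0346 236.4202] [328.6871 181.1219]
0.08 [566.8504 233.7906] [328.678  180.2441]
0.14 [552.6096 231.9431] [328.6709 179.6783]
0.2 [538.5631 230.2111] [328.6634 179.1934]
keeper yaw 1.2992721587370664 org [ 0.5124 -0.3551]
[[-0.394   0.3661]
 [ 4.1246  3.3306]
 [-2.168   0.2163]
 [ 1.3013 -2.2244]
 [-1.4221 -0.4827]
 [-1.4419 -1.2059]]
tab [ 0.5037 -0.226   0.066 ] top crop [286.8369 291.6517] side crop [517.765   40.7317]
tabtip [ 0.5037 -0.226   0.075 ] top crop [289.564  289.6745] side crop [517.8959  23.8106]
pin [ 0.574  -0.2456  0.047 ] top crop [330.6046 116.1218] side crop [686.8952  90.4359]
grasp [ 0.5325 -0.2828  0.026 ] top crop [418.8726 227.7422] side crop [604.6939 192.7058]
blade [ 0.5124 -0.3551  0.104 ] top crop [645.1583 260.6975] side crop [588.7718 160.4434]
```

Call:
servo_tool(
  rows=[
    [[29,36,-5],[0,0,-0.062],-1],
    [[29,36,-5],[0,0,-0.062],-1],
    [[29,36,-5],[0,0,-0.062],-1],
    [[29,36,-5],[0,0,-0.062],-1],
    [[29,36,-5],[0,0,-0.062],-1],
  ],
  newtons=20,
)

```text
time_s: 0.72
tcp_pos: [0.3586, -0.4062, 0.2013]
eef_rot: [-3.141, 0.0, 0.036]
wrist_force: [0.4, 0.2, -0.1]
finger_gap: 0.0916
grip_force: 0.0
```

Call:
servo_tool(
  rows=[
    [[29,36,-10],[0,0,-0.062],-1],
    [[29,36,-10],[0,0,-0.062],-1],
    [[29,36,-10],[0,0,-0.062],-1],
    [[29,36,-10],[0,0,-0.062],-1],
    [[29,36,-10],[0,0,-0.062],-1],
  ],
)

```text
time_s: 1.35
tcp_pos: [0.5036, -0.2264, 0.1512]
eef_rot: [3.142, 0.0, -0.274]
wrist_force: [1.4, -0.9, 0.3]
finger_gap: 0.0919
grip_force: 0.0
```

Call:
servo_tool(
  rows=[
    [[0,0,0],[0,0,0],-0.4],
    [[0,0,0],[0,0,0],-0.4],
    [[0,0,0],[0,0,0],-0.4],
  ],
)

```text
time_s: 1.72
tcp_pos: [0.5021, -0.229, 0.1519]
eef_rot: [3.141, 0.0, -0.274]
wrist_force: [-0.1, 0.0, 0.4]
finger_gap: 0.0674
grip_force: 0.0
```

```bash
python3 - <<'E'
from h import *
import cv2
s=cams.camera("side");t=cams.camera("top")
f=lambda a:cv2.resize(a,(400,400),interpolation=cv2.INTER_CUBIC)
cv2.imwrite("pics/c1.png",np.hstack([f(t[150:220,355:425]),f(s[200:270,305:375])])[:,:,::-1])
print(bot.get_obs())
E
```

```text
{'time_s': 1.825, 'qpos': array([ 0.3333282 ,  0.39304413, -0.00394618,  1.84528647,  0.00246797,
        0.90298237, -1.51683313]), 'joint_vel': array([-0.00174173, -0.00037104, -0.0045673 , -0.00119862, -0.00015749,
       -0.00208717, -0.00220226]), 'tau': array([-2.17200662e-01, -5.93883133e+01,  4.69374955e-01, -2.73631418e+01,
       -1.96042954e-02, -7.56685529e-02,  1.32943009e-02]), 'tcp_pos': array([ 0.50236626, -0.22884824,  0.15199027]), 'eef_rot': array([ 3.14115116e+00, -2.59832528e-04, -2.74191813e-01]), 'wrist_force': array([-0.56286017, -0.41922624, -0.33515151]), 'wrist_torque': array([ 0.06191084,  0.07103733, -0.03118119]), 'grip_force': 0.0, 'finger_gap': 0.06487911876612676}
```

View pics/c1.png

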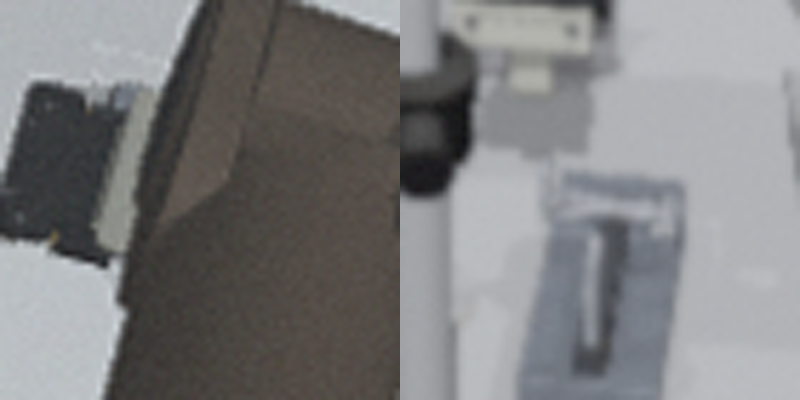

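```bash
python3 - <<'E'
from h import *
for q in([.5024,-.2288,.152],[.5024,-.2288,.075],[.506,-.228,.075],[.5024+.033*np.cos(1.3-np.pi),-.2288-.033*np.sin(1.3),.152]):print(q,proj("side",np.array(q)))
E
```

```text
[0.5024, -0.2288, 0.152] [329.61154974 209.77164664]
[0.5024, -0.2288, 0.075] [329.47444918 228.49269303]
[0.506, -0.228, 0.075] [330.48756269 228.26639731]
[np.float64(0.4935725386553886), np.float64(-0.26059742011876735), 0.152] [328.33322395 215.48076534]
```

Call:
servo_tool(
  rows=[
    [[4,0,-30],[0,0,0],-0.4],
    [[3,0,-30],[0,0,0],-0.4],
    [[0,0,-20],[0,0,0],-0.4],
    [[0,0,-16],[0,0,0],-0.4],
    [[0,0,0],[0,0,0],-0.4],
  ],
)

```text
time_s: 2.45
tcp_pos: [0.5091, -0.2278, 0.0549]
eef_rot: [3.142, 0.002, -0.273]
wrist_force: [0.1, 0.4, 0.0]
finger_gap: 0.0642
grip_force: 0.0
```

Call:
servo_tool(
  rows=[
    [[0,0,0],[0,0,0],0.2],
    [[0,0,0],[0,0,0],0.6],
    [[0,0,0],[0,0,0],1],
    [[0,0,0],[0,0,0],1],
    [[0,0,0],[0,0,0],1],
  ],
  newtons=12,
)

```text
time_s: 3.08
tcp_pos: [0.5101, -0.2276, 0.0559]
eef_rot: [3.142, -0.0, -0.272]
wrist_force: [0.8, 0.6, 0.6]
finger_gap: 0.0191
grip_force: 1.0
```

```bash
python3 - <<'E'
import numpy as np
p=.2546+np.linspace(0,2.45,16);s=-75.4*np.cos(p);z=75.4*np.sin(p)
for a,b in zip(np.diff(s),np.diff(z)):print("%.1f %.1f %.1f"%(a*.963,-a*.267,b))
E
```

```text
3.9 -1.1 11.6
5.7 -1.6 10.8
7.3 -2.0 9.7
8.7 -2.4 8.3
9.9 -2.7 6.8
10.8 -3.0 5.0
11.5 -3.2 3.1
11.8 -3.3 1.1
11.8 -3.3 -0.9
11.5 -3.2 -2.9
10.9 -3.0 -4.8
10.0 -2.8 -6.6
8.9 -2.5 -8.2
7.5 -2.1 -9.5
5.9 -1.6 -10.7
```

Call:
servo_tool(
  rows=[
    [[0,0,0],[0,0,0],1],
    [[0,0,0],[0,0,0],1],
  ],
  newtons=20,
)

```text
time_s: 3.32
tcp_pos: [0.5101, -0.2272, 0.0558]
eef_rot: [-3.141, 0.0, -0.272]
wrist_force: [-0.1, 2.7, 2.0]
finger_gap: 0.0179
grip_force: 20.0
```

Tab gripped (18 mm). Swing along the arc.

Call:
servo_tool(
  rows=[
    [[4,-1,11.5],[0,0,0],1],
    [[5.5,-1.5,11],[0,0,0],1],
    [[7.5,-2,9.5],[0,0,0],1],
    [[8.5,-2.5,8.5],[0,0,0],1],
    [[10,-2.5,7],[0,0,0],1],
  ],
)

```text
time_s: 3.95
tcp_pos: [0.546, -0.2378, 0.1038]
eef_rot: [3.141, -0.0, -0.273]
wrist_force: [2.1, -1.7, -8.4]
finger_gap: 0.0172
grip_force: 20.0
```

Call:
servo_tool(
  rows=[
    [[11,-3,5],[0,0,0],1],
    [[11.5,-3,3],[0,0,0],1],
    [[12,-3.5,1],[0,0,0],1],
    [[12,-3.5,-1],[0,0,0],1],
    [[11.5,-3,-3],[0,0,0],1],
  ],
)

```text
time_s: 4.58
tcp_pos: [0.6037, -0.255, 0.1081]
eef_rot: [3.14, 0.0, -0.273]
wrist_force: [-4.8, -6.0, -3.2]
finger_gap: 0.0172
grip_force: 20.0
```

Call:
servo_tool(
  rows=[
    [[11,-3,-5],[0,0,0],1],
    [[10,-3,-6.5],[0,0,0],1],
    [[9,-2.5,-8],[0,0,0],1],
    [[7.5,-2,-9.5],[0,0,0],1],
    [[6,-1.5,-10.5],[0,0,0],1],
  ],
)

```text
time_s: 5.2
tcp_pos: [0.6471, -0.268, 0.0685]
eef_rot: [3.139, -0.0, -0.274]
wrist_force: [-4.0, -7.0, 0.9]
finger_gap: 0.017
grip_force: 20.0
```

```bash
python3 - <<'E'
from h import *
import cv2
s=cams.camera("side");t=cams.camera("top")
f=lambda a:cv2.resize(a,(400,400),interpolation=cv2.INTER_CUBIC)
cv2.imwrite("pics/c2.png",np.hstack([f(t[150:220,355:425]),f(s[200:270,305:375])])[:,:,::-1])
o=bot.get_obs();print(o["tcp_pos"],o["wrist_force"])
E
```

```text
[ 0.64747297 -0.26805697  0.06785064] [-2.94501643 -6.75916833  1.20059698]
```

View pics/c2.png

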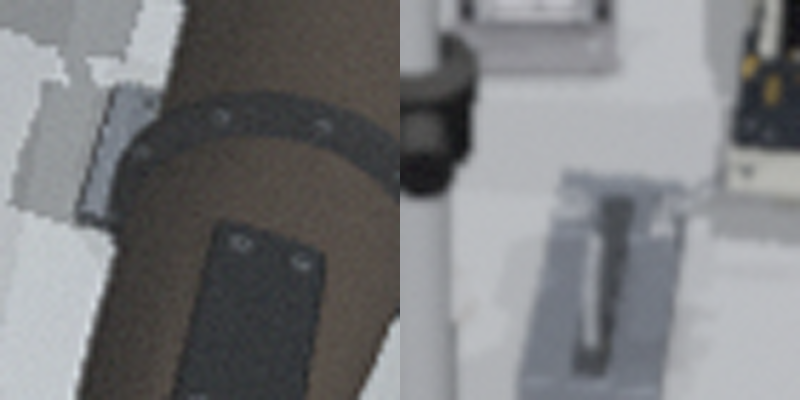

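Call:
servo_tool(
  rows=[
    [[0,0,0],[0,0,0],-0.2],
    [[0,0,0],[0,0,0],-0.2],
    [[0,0,0],[0,0,0],-0.2],
    [[0,0,30],[0,0,0],-0.2],
    [[0,0,50],[0,0,0],-0.2],
  ],
)

```text
time_s: 5.92
tcp_pos: [0.646, -0.2641, 0.1479]
eef_rot: [-3.141, 0.004, -0.272]
wrist_force: [1.2, -0.3, 0.1]
finger_gap: 0.0547
grip_force: 0.0
```

Call:
servo_tool(
  rows=[
    [[-10,0,40],[0,0,0.16],-0.2],
    [[-10,0,10],[0,0,0.16],-0.2],
    [[-10,0,0],[0,0,0.16],-0.2],
    [[-10,0,0],[0,0,0.16],-0.2],
    [[-10,0,0],[0,0,0.16],-0.2],
  ],
)

```text
time_s: 6.55
tcp_pos: [0.597, -0.2647, 0.1991]
eef_rot: [3.141, -0.001, 0.533]
wrist_force: [0.6, -0.4, 0.0]
finger_gap: 0.055
grip_force: 0.0
```

Call:
servo_tool(
  rows=[
    [[-14,-4,0],[0,0,0.16],-0.2],
    [[-14,-4,0],[0,0,0.16],-0.2],
    [[-14,-4,0],[0,0,0.16],-0.2],
    [[-14,-4,0],[0,0,0.16],-0.2],
    [[-10,0,0],[0,0,0.13],-0.2],
  ],
)

```text
time_s: 7.18
tcp_pos: [0.5306, -0.2813, 0.199]
eef_rot: [3.141, 0.0, 1.302]
wrist_force: [-0.6, -1.1, 0.2]
finger_gap: 0.0548
grip_force: 0.0
```

```bash
python3 - <<'E'
from h import *
import cv2
s=cams.camera("side")
cv2.imwrite("pics/s3.png",cv2.resize(s[190:265,290:390],(800,600),interpolation=cv2.INTER_CUBIC)[:,:,::-1])
o=bot.get_obs();print(o["tcp_pos"],o["eef_rot"],o["finger_gap"],o["qpos"])
org=np.array([.5115,-.356]);y=1.2993;R=np.array([[np.cos(y),-np.sin(y)],[np.sin(y),np.cos(y)]])
P=lambda x,y,z:np.r_[org+R@np.array([x,y]),z]
g=o["tcp_pos"];ty=np.array([np.sin(o["eef_rot"][2]),-np.cos(o["eef_rot"][2]),0])
for n,q in dict(b0=P(0,0,.104),b25=P(.025,0,.104),st25=P(.025,0,.044),st100=P(.1,0,.044),c1=P(-.012,-.04,.024),c2=P(-.012,.04,.024),f1=g+.027*ty,f2=g-.027*ty).items():
    print(n,(proj("side",q)-(290,190))*8+3.5)
E
```

```text
[ 0.52939115 -0.28144811  0.19898722] [-3.14105814e+00  6.10656885e-04  1.30754463e+00] 0.0550912657418659 [ 0.66092945  0.44883215 -0.37268735  1.64911046  0.18101807  1.07823104
 -0.02740054]
b0 [390.33175708 445.6129104 ]
b25 [397.17666995 405.53023631]
st25 [394.44142448 522.47433209]
st100 [413.38552767 406.94605607]
c1 [483.99376355 631.24368443]
c2 [283.92997242 612.3884084 ]
f1 [477.33202529 137.41656571]
f2 [340.22506602 127.62481414]
```

View pics/s3.png

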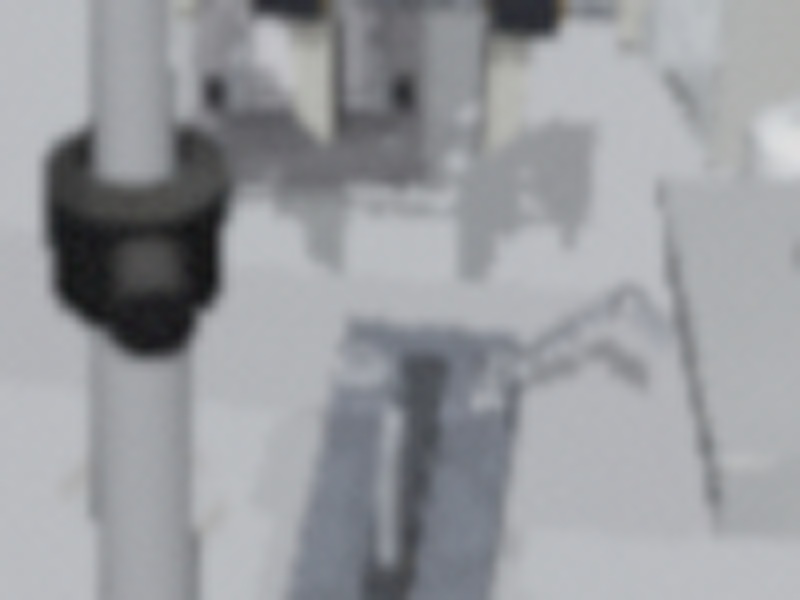

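The side view shows the hasp folded back to the right (peak at about (630,290)). The blade is at about (393,405), where I predicted it, and the fingers are centred on the stock. Descending to grasp.

Call:
servo_tool(
  rows=[
    [[2,-2,-40],[0,0,-0.008],-0.2],
    [[0,0,-45],[0,0,0],-0.2],
    [[0,0,-40],[0,0,0],-0.2],
    [[0,0,-25],[0,0,0],-0.2],
    [[0,0,-16],[0,0,0],-0.2],
  ],
)

```text
time_s: 7.85
tcp_pos: [0.533, -0.2826, 0.0316]
eef_rot: [-3.141, -0.0, 1.288]
wrist_force: [0.2, -0.2, 0.7]
finger_gap: 0.0546
grip_force: 0.0
```

Call:
servo_tool(
  rows=[
    [[0,0,-5],[0,0,0],-0.2],
    [[0,0,0],[0,0,0],0.3],
    [[0,0,0],[0,0,0],0.5],
    [[0,0,0],[0,0,0],0.6],
  ],
  newtons=10,
)

```text
time_s: 8.35
tcp_pos: [0.5335, -0.2834, 0.0286]
eef_rot: [3.14, 0.0, 1.289]
wrist_force: [0.1, -1.0, 0.3]
finger_gap: 0.0297
grip_force: 0.0
```

Call:
servo_tool(
  rows=[
    [[0,0,0],[0,0,0],1],
    [[0,0,0],[0,0,0],1],
    [[0,0,0],[0,0,0],1],
  ],
)

```text
time_s: 8.72
tcp_pos: [0.5332, -0.2832, 0.0281]
eef_rot: [3.141, 0.0, 1.29]
wrist_force: [-1.4, 0.3, 4.0]
finger_gap: 0.0158
grip_force: 10.0
```

Call:
servo_tool(
  rows=[
    [[0,0,0],[0,0,0],1],
    [[0,0,10],[0,0,0],1],
    [[0,0,20],[0,0,0],1],
    [[0,0,30],[0,0,0],1],
    [[0,0,35],[0,0,0],1],
  ],
  newtons=50,
)

```text
time_s: 9.35
tcp_pos: [0.532, -0.2826, 0.1231]
eef_rot: [-3.139, -0.0, 1.29]
wrist_force: [0.8, -1.6, -3.2]
finger_gap: 0.0156
grip_force: 50.0
```

Call:
servo_tool(
  rows=[
    [[0,0,40],[0,0,0],1],
    [[0,0,30],[0,0,0],1],
    [[0.5,20,0],[0,0,0.02],1],
    [[1.5,40,0],[0,0,0.02],1],
    [[1.5,40,0],[0,0,0.02],1],
  ],
)

```text
time_s: 9.98
tcp_pos: [0.5351, -0.1804, 0.1911]
eef_rot: [-3.139, -0.001, 1.352]
wrist_force: [0.8, 1.1, -3.0]
finger_gap: 0.0152
grip_force: 50.0
```

Call:
servo_tool(
  rows=[
    [[2,55,0],[0,0,0.02],1],
    [[2,55,0],[0,0,0.02],1],
    [[2,55,0],[0,0,0.02],1],
    [[2,50,0],[0,0,0.02],1],
    [[1,40,0],[0,0,0],1],
  ],
)

```text
time_s: 10.6
tcp_pos: [0.5433, 0.0754, 0.1912]
eef_rot: [-3.139, -0.0, 1.434]
wrist_force: [0.6, -0.7, -4.2]
finger_gap: 0.0155
grip_force: 50.0
```

Call:
servo_tool(
  rows=[
    [[1,30,0],[0,0,0],1],
    [[1,18,0],[0,0,0],1],
    [[0,0,0],[0,0,0],1],
    [[0,0,0],[0,0,0],1],
  ],
)

```text
time_s: 11.1
tcp_pos: [0.5473, 0.1184, 0.1922]
eef_rot: [-3.141, 0.001, 1.429]
wrist_force: [0.4, -0.3, -3.4]
finger_gap: 0.0153
grip_force: 50.0
```

```bash
python3 - <<'E'
from h import *
import cv2
s=cams.camera("side");t=cams.camera("top")
f=lambda a:cv2.resize(a,(400,600),interpolation=cv2.INTER_CUBIC)
cv2.imwrite("pics/c4.png",np.hstack([f(s[130:220,298:358]),f(t[130:220,250:310])])[:,:,::-1])
o=bot.get_obs();print(o["tcp_pos"],o["eef_rot"],o["finger_gap"],o["wrist_force"])
E
```

```text
[0.54755328 0.11820134 0.19248583] [-3.14139284e+00  9.53845016e-04  1.42764306e+00] 0.01566134419169851 [ 0.11466907  0.23225831 -3.02765948]
```

View pics/c4.png

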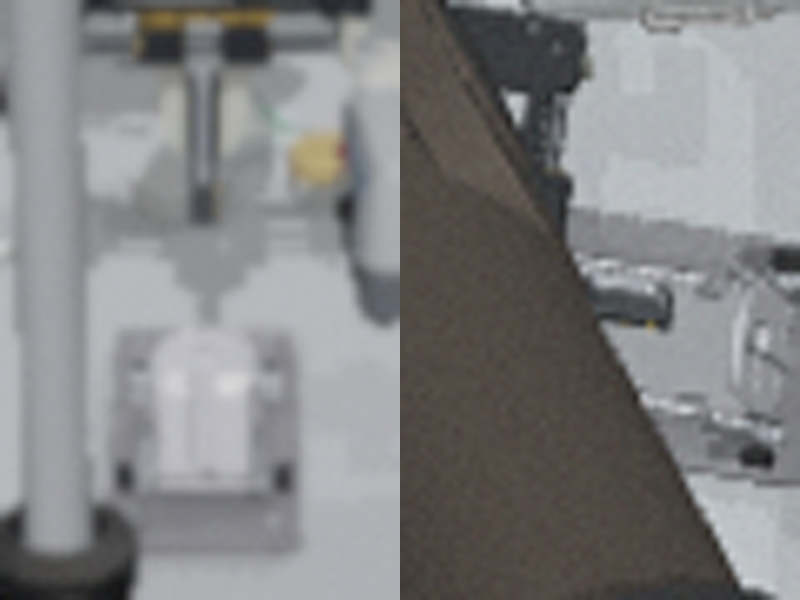

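The square hangs upright, its blade (side crop column 204) in line with the calf plate's centre (206). It is ahead of the plate, so it is clear to descend.

Call:
servo_tool(
  rows=[
    [[0,0,-35],[0,0,0],1],
    [[0,0,-40],[0,0,0],1],
    [[0,0,-30],[0,0,0],1],
    [[0,0,-20],[0,0,0],1],
    [[0,0,-9],[0,0,0],1],
  ],
)

```text
time_s: 11.82
tcp_pos: [0.5471, 0.1186, 0.0577]
eef_rot: [-3.14, 0.001, 1.428]
wrist_force: [0.0, -0.4, -4.0]
finger_gap: 0.0158
grip_force: 50.0
```

Call:
servo_tool(
  rows=[
    [[0,0,-4],[0,0,0],1],
    [[0,0,-3],[0,0,0],1],
    [[0,0,-2],[0,0,0],1],
    [[0,0,-1],[0,0,0],1],
    [[0,0,0],[0,0,0],1],
  ],
)

```text
time_s: 12.45
tcp_pos: [0.5475, 0.1199, 0.0489]
eef_rot: [3.141, -0.0, 1.43]
wrist_force: [0.0, -0.7, -4.0]
finger_gap: 0.0157
grip_force: 50.0
```

Call:
servo_tool(
  rows=[
    [[0,0,-1],[0,0,0],1],
    [[0,0,-1],[0,0,0],1],
    [[0,0,-1],[0,0,0],1],
    [[0,0,0],[0,0,0],1],
  ],
)

```text
time_s: 12.95
tcp_pos: [0.5474, 0.1199, 0.0456]
eef_rot: [-3.141, 0.0, 1.43]
wrist_force: [-0.5, 0.0, -3.0]
finger_gap: 0.0157
grip_force: 50.0
```

Call:
servo_tool(
  rows=[
    [[0,0,-1],[0,0,0],1],
    [[0,0,-1],[0,0,0],1],
    [[0,0,0],[0,0,0],1],
  ],
)

```text
time_s: 13.32
tcp_pos: [0.5476, 0.1199, 0.045]
eef_rot: [3.141, 0.0, 1.43]
wrist_force: [-5.0, -1.1, 12.8]
finger_gap: 0.0154
grip_force: 50.0
```

Call:
servo_tool(
  rows=[
    [[0,0,1],[0,0,0],1],
    [[-0.7,-5,0],[0,0,0],1],
    [[-0.7,-5,0],[0,0,0],1],
    [[-0.7,-5,0],[0,0,0],1],
    [[-0.6,-4,0],[0,0,0],1],
  ],
)

```text
time_s: 13.95
tcp_pos: [0.5452, 0.1011, 0.0451]
eef_rot: [3.141, -0.001, 1.43]
wrist_force: [0.8, 3.6, 2.4]
finger_gap: 0.0157
grip_force: 50.0
```

Call:
servo_tool(
  rows=[
    [[-0.5,-4,0],[0,0,0],1],
    [[-0.5,-3,0],[0,0,0],1],
    [[-0.3,-2,0],[0,0,0],1],
    [[-0.2,-1,0],[0,0,0],1],
    [[0,0,0],[0,0,0],1],
  ],
)

```text
time_s: 14.58
tcp_pos: [0.5437, 0.0914, 0.045]
eef_rot: [3.141, -0.001, 1.43]
wrist_force: [0.5, 5.2, 4.7]
finger_gap: 0.0156
grip_force: 50.0
```

Call:
servo_tool(
  rows=[
    [[-0.2,-1.5,0],[0,0,0],1],
    [[-0.2,-1.5,0],[0,0,0],1],
    [[-0.1,-1,0],[0,0,0],1],
    [[0,0,0],[0,0,0],1],
  ],
)

```text
time_s: 15.08
tcp_pos: [0.5431, 0.0876, 0.045]
eef_rot: [3.141, -0.001, 1.43]
wrist_force: [1.6, 5.6, 3.7]
finger_gap: 0.0155
grip_force: 50.0
```

Call:
servo_tool(
  rows=[
    [[-0.1,-1,0],[0,0,0],1],
    [[-0.1,-1,0],[0,0,0],1],
    [[0,0,0],[0,0,0],1],
  ],
)

```text
time_s: 15.45
tcp_pos: [0.5429, 0.0856, 0.045]
eef_rot: [3.141, -0.001, 1.43]
wrist_force: [-0.1, 6.3, 3.5]
finger_gap: 0.0155
grip_force: 50.0
```

Call:
servo_tool(
  rows=[
    [[-0.1,-1,0],[0,0,0],1],
    [[-0.1,-1,0],[0,0,0],1],
    [[0,0,0],[0,0,0],1],
  ],
)

```text
time_s: 15.82
tcp_pos: [0.5426, 0.0836, 0.0451]
eef_rot: [3.141, -0.001, 1.43]
wrist_force: [0.2, 6.1, 4.9]
finger_gap: 0.0156
grip_force: 50.0
```

Call:
servo_tool(
  rows=[
    [[-0.1,-1,0],[0,0,0],1],
    [[0,0,0],[0,0,0],1],
  ],
)

```text
time_s: 16.08
tcp_pos: [0.5425, 0.0829, 0.045]
eef_rot: [3.141, -0.001, 1.43]
wrist_force: [0.4, 6.7, 4.1]
finger_gap: 0.0154
grip_force: 50.0
```

Call:
servo_tool(
  rows=[
    [[-0.1,-1,0],[0,0,0],1],
    [[0,0,0],[0,0,0],1],
  ],
)

```text
time_s: 16.32
tcp_pos: [0.5425, 0.0828, 0.045]
eef_rot: [3.141, -0.003, 1.431]
wrist_force: [1.6, 8.6, 2.8]
finger_gap: 0.0158
grip_force: 50.0
```

Call:
servo_tool(
  rows=[
    [[-0.1,-1,0],[0,0,0],1],
    [[0,0,0],[0,0,0],1],
  ],
)

```text
time_s: 16.58
tcp_pos: [0.5425, 0.0828, 0.0451]
eef_rot: [3.141, -0.004, 1.432]
wrist_force: [2.4, 12.3, 0.2]
finger_gap: 0.0155
grip_force: 50.0
```

```bash
python3 - <<'E'
from h import *
import cv2
s=cams.camera("side");t=cams.camera("top")
f=lambda a:cv2.resize(a,(400,600),interpolation=cv2.INTER_CUBIC)
cv2.imwrite("pics/c5.png",np.hstack([f(s[150:210,308:348]),f(t[155:215,280:320])])[:,:,::-1])
o=bot.get_obs();print(o["tcp_pos"],o["eef_rot"],o["wrist_torque"],o["wrist_force"])
E
```

```text
[0.54253632 0.08275155 0.04505217] [ 3.14057114 -0.00370152  1.43169464] [ 2.44796586 -0.3669207  -0.0712324 ] [ 2.47764017 11.9567809   1.15877823]
```

View pics/c5.png

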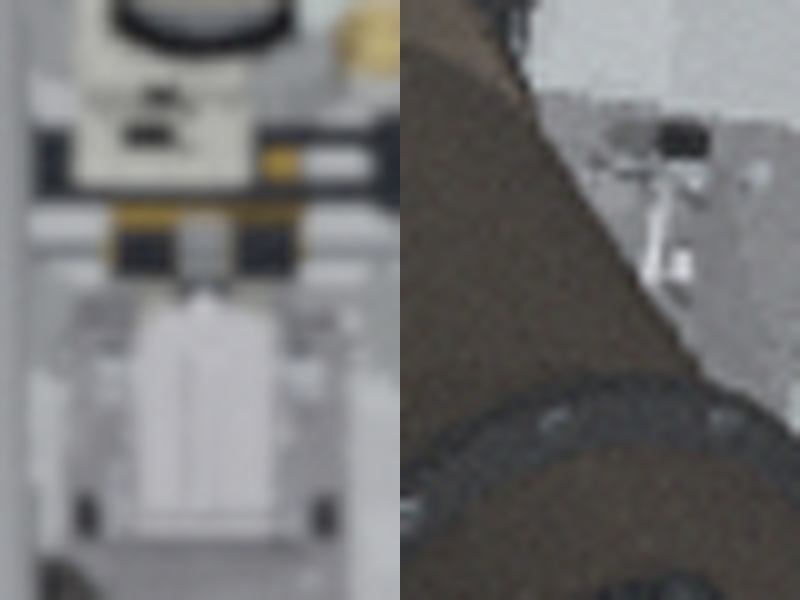

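The square is solid against the ankle axis (y stopped at 0.0828 while the force rose). The calf plate looks upright and the square is centred between the knobs (columns 88 and 325, square at about 205). I'll balance the pushes.

Call:
servo_tool(
  rows=[
    [[0,0.3,-0.5],[0,0,0],1],
    [[0,0,-0.4],[0,0,0],1],
    [[0,0,0],[0,0,0],1],
    [[0,0,0],[0,0,0],1],
  ],
)

```text
time_s: 17.18
tcp_pos: [0.5426, 0.0828, 0.045]
eef_rot: [3.14, -0.003, 1.431]
wrist_force: [-2.2, 9.6, 13.6]
finger_gap: 0.0153
grip_force: 50.0
```

Call:
servo_tool(
  rows=[
    [[0,0,0],[0,0,0],1],
    [[0,0,0],[0,0,0],1],
    [[0,0,0],[0,0,0],1],
    [[0,0,0],[0,0,0],1],
  ],
)

```text
time_s: 17.68
tcp_pos: [0.5426, 0.0828, 0.045]
eef_rot: [3.14, -0.003, 1.431]
wrist_force: [-1.8, 9.6, 11.6]
finger_gap: 0.0157
grip_force: 50.0
```

```bash
python3 - <<'E'
from station import bot,order
o=bot.get_obs();print(o["tcp_pos"],o["wrist_force"],o["grip_force"])
print(order.finish_job())
E
```

```text
[0.54256823 0.0827901  0.04500528] [-1.79933101  9.6009441  11.55691713] 49.98248755931854
the job is handed in; nothing more can be done
None
```

I handed the job in at about 17.7 s: the hasp is swung back, and the square is gripped at 50 N, pressed onto the foot-plate (about 15 N) and against the calf plate and ankle stop (about 10 N). The calf plate looks upright in the last picture, but I did not measure its angle, and the hand-in returned no verdict.

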